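# Sort collars, bearing and ring gauge into their fitted holders

## Robot

A 6-joint arm with a two-finger parallel gripper is mounted at the origin on a cart in front of the work surface, level with it; the furniture and walls round the work are solid. World frame = base frame: x ahead of the robot, y to its left, z up, the work surface at z = 0. Lengths are in m, angles in rad, forces in N, time in s.
With the tool pointing down it reaches from about 0.35 to 0.775 m from the base axis. Payload 5.5 kg.
Tool frame: the origin (TCP) lies at the very end of the fingers, on their centre line; the grasp point (between the pads) lies 19 mm behind it (grip_point_offset is the distance from the TCP to the grasp point, in m); z points along the fingers, y is the direction in which the jaws open and shut (so a half turn about z gives the same grasp; the last joint's range is limited). The gripper opens to 85 mm and grips with 20 to 120 N. Pads are 22 mm wide; open, the fingers measure 114 mm over their backs; the gripper's body (76 mm by 85 mm) begins 54 mm behind the grasp point. The pads swing forward as they close: fully open they stand 13 mm farther back than shut.
Start: joints at [1.206, 0.313, 0.046, 1.304, 0, 1.431], TCP at [0.128, 0.561, 0.231] pointing down, gripper open.
Joint ranges: [-2.76, 2.76], [-0.86, 1.69], [-1.03, 1.26], [-2.2, 2.34], [-1.47, 1.5], [-3.14, 3.14]. Speed limits (rad/s): [2.57, 2.57, 3.14, 3.14, 3.14, 3.14].

## Interface

Orientations are given as a unit quaternion [w, x, y, z].
In Python, from workcell import * gives the robot as it stands.
- The arm moves only by the shell command python3 -m crank 'ROWS' [OPENING] [FORCE]. ROWS is a JSON object of lists of equal length, an entry for each row: "travel": the shift along the tool's x, y, z in units of 40 mm (1.0 is 40 mm), a list of three; "turn": the turn about the tool's z in rad. In form: {"travel": [[x, y, z], ...], "turn": [turn, ...]}. A call has 1 to 5 rows; each row is the pose to reach, as a shift and turn from the pose commanded when the call began, along the tool's axes at that moment; what a row does not reach only later rows make up. A row lasts 1/12 s, in which the tool goes at most 41.7 mm and 7.16 degrees, less where a joint would pass 70% of its speed; a pose out of reach is approached as far as the arm can. A call with a gripper value outside its range is refused whole. OPENING is the finger opening in mm, from 0 to 85.4, set as the call begins (- or left out, the last holds). The fingers move at their own pace and stop on an object; FORCE is the grip in N (left out, the last holds). Time passes only in rows, so rows that repeat a pose let the fingers close. It gives the time, the measured TCP pose, the force and the opening at its end, in the units of the state.
- get_state(): the state, without advancing time (a new reading comes with each control period).
- read_camera(name): name is "scene" or "top"; returns a dict with "image" (420x560x3 uint8, red, green, blue), "K" (3x3 intrinsics, pixels), "k1" (the pictures are not rectified: a ray, as slopes to the right and down, at radius r is drawn at 1 + k1 r^2 times it, then the intrinsics apply), "R" (3x3) and "t" (3): a world point X has camera coordinates R X + t. Camera axes: x right, y down, z forward; pixel columns grow to the right and rows downward; lengths in m; the calibration is good to about 2 mm. A picture is of the moment at which its call begins. There is no depth.
- hand_in(): hands the job in, once; it reports no verdict.
The state is a dict: "clock": time; "joint_pos": joint angles; "qvel": joint speeds; "tau": joint torques, N m; "tcp_pos": TCP position; "orientation": TCP orientation; "wrist_force": force on the tool from outside, world axes, zero at the start; "ft_torque": the same for the moment, N m; "finger_gap": finger opening in m.
Only numpy, scipy, OpenCV 4.12 (cv2) and the standard library are available. Lean on these libraries where they do the work, as an engineer would, in place of code of your own. Each camera call takes 0.05 s, during which the arm holds its last target. There are 200 camera calls.

## Task

Clear the bench by sorting the four loose parts into the holders that fit them: stand one collar upright over each of the two posts of the collar rack, lay the bearing flat in the round pocket, and lay the ring gauge flat over the thick spigot, each fully down on its plate or pocket floor. The collars may go on either post; leave the grease tin and the small dropper bottle standing where they are.

Things in the scene. Friction and masses are not known exactly. Their poses are not given: they have to be found in the camera images.
- collar_a: One of two identical loose turned aluminium collars (short tubes), 41 mm diameter, 41 mm high, open at both ends, with a bore at least 21 mm wide at the bottom, 55 g. It stands upright on the bench, and must stay this way up. Origin: centre of its underside; z up.
- collar_b: One of two identical loose turned aluminium collars (short tubes), 41 mm diameter, 41 mm high, open at both ends, with a bore at least 21 mm wide at the bottom, 55 g. It stands upright on the bench, and must stay this way up. Origin: centre of its underside; z up.
- bearing: A loose ball bearing with dark seals, lying flat on the bench: 32 mm outside diameter, 9 mm high, 20 g. Origin: centre of its underside; z up.
- ring_gauge: A loose steel ring gauge lying flat on the bench, with a dark band round its rim (not the white ring in the toggle clamp): 65 mm outside diameter, 39 mm bore (at least 36 mm clear), 14 mm high, 190 g. Origin: centre of its underside; z up.
- collar_rack: The collar rack: a black plate 140 x 62 mm with two upright steel posts, 80 mm apart. Fixed on short stand-offs; origin: its centre at bench level; plate top 30 mm above. Posts at x = -40 and +40 mm in its frame (x along the long side), y = 0: 12 mm thick, 30 mm high above the plate, top 10 mm tapered, foot ringed by a 17 mm shoulder 2 mm high.
- bearing_nest: The bearing nest: a black plate 70 x 70 mm with one round blind pocket in the middle. Fixed on short stand-offs; origin: its centre at bench level; plate top 30 mm above. The pocket is 41 mm wide with a 2.5 mm chamfer, and 6 mm deep: its floor is 24 mm above the origin. Mind the crates (see grease_tin).
- ring_nest: The ring gauge nest: a black plate 80 x 80 mm with one thick round aluminium spigot in the middle. Fixed on short stand-offs; origin: its centre at bench level; plate top 30 mm above. The spigot is 28 mm in diameter and rises 19 mm above the plate; its top 9 mm tapers to 17 mm. Mind the crates (see grease_tin).
- grease_tin: Bystander: a closed round blue-grey tin, 72 mm diameter, 54 mm high, standing loose left of the left-hand crate. Origin: centre of its underside. Leave it alone. Solid crates stand beside the work: one fills x 0.445 to 0.665 m, y -0.138 to 0.178 m up to z 0.12 m, one fills x below 0.467 m, y below -0.341 m up to z 0.165 m.
- glue_bottle: Bystander: a small brown dropper bottle with a black top, 33 mm diameter, 102 mm high, standing loose at the front of the bench. Origin: centre of its underside. Leave it alone.

How it is judged:
By the outcome, as a careful person would: the job done as asked, in the order asked, and still so for the second after the job is handed in, with the robot touching nothing.
It also fails if it takes over 109 s, if anything falls off the work surface, if the arm or the gripper's body presses on something with over 40 N, if the wrist force passes 120 N, or if a joint passes its speed limit or range.

## Working session

There is one attempt and no reset: what is moved stays moved. The work goes in short steps, Python scripts to look and compute and a shell command to move; the robot and the scene stay as the last step left them, time stands still between calls to the robot, and variables do not carry over. Pictures are saved under pics/ and viewed, about 12 in all and at most 16, crops included, and the job is handed in when it is done.

```bash
mkdir -p pics; ls; python3 - <<'E'
from workcell import *
import cv2,numpy as np
for n in("scene","top"):
    c=read_camera(n);cv2.imwrite(f"pics/{n}0.png",c["image"][:,:,::-1]);print(n,c["K"],c["k1"],c["R"],c["t"])
    np.savez(f"pics/{n}0.npz",**{k:c[k] for k in("image","K","k1","R","t")})
print(get_state())
E
```

```text
pics
scene [[463.87936391   0.         278.96502467]
 [  0.         463.87936391 207.58619871]
 [  0.           0.           1.        ]] -0.042346771901424635 [[-0.89494858  0.44583628 -0.01723483]
 [ 0.32278233  0.62030156 -0.7148689 ]
 [-0.3080237  -0.64533401 -0.69904608]] [ 0.49576001 -0.08290643  1.09976967]
top [[419.35731416   0.         275.34372998]
 [  0.         419.35731416 203.25094008]
 [  0.           0.           1.        ]] -0.05210970588749729 [[-0.09077369 -0.99587086 -0.0011657 ]
 [-0.97581322  0.08917906 -0.19958873]
 [ 0.19886856 -0.0169799  -0.97987906]] [-0.03825578  0.52442204  1.11486671]
{'clock': 0.1, 'joint_pos': array([1.20641208e+00, 3.13895513e-01, 4.50763596e-02, 1.30358944e+00,
       1.76205600e-05, 1.43120851e+00]), 'qvel': array([-2.26822896e-04, -1.34244517e-04,  2.99116815e-03, -6.21118318e-05,
       -1.62137874e-04,  9.25303808e-04]), 'tau': array([ 1.76745089e-03, -4.81724453e+01,  2.99245209e+01,  1.26967524e-02,
       -1.34370407e-04,  1.36035942e-05]), 'tcp_pos': array([0.12800472, 0.56010156, 0.23050835]), 'orientation': array([-2.09523359e-04,  1.12161675e-01,  9.93689644e-01, -7.78477933e-04]), 'wrist_force': array([ 0.12725676,  0.50891429, -0.33486845]), 'ft_torque': array([ 0.00248036, -0.00457176,  0.02155208]), 'finger_gap': 0.08563406701637298}
```

View pics/scene0.png

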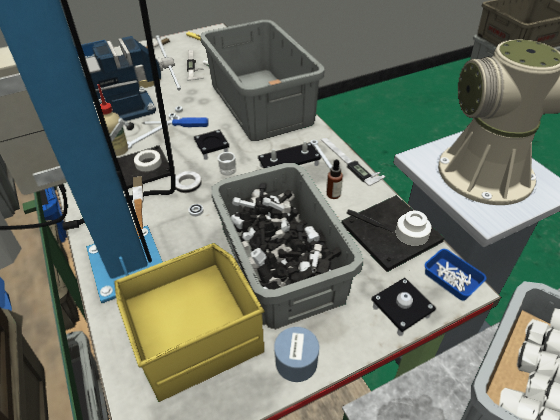

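View pics/top0.png

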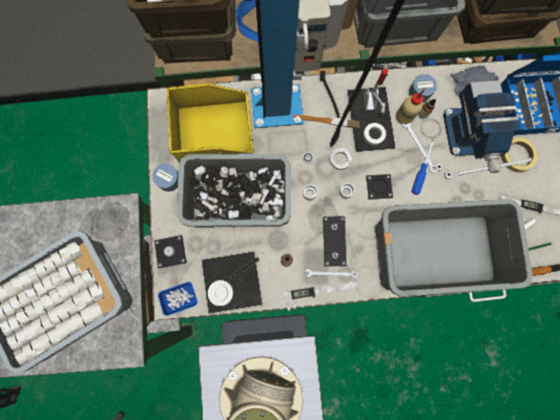

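The top view shows the collars near (310,191) and (347,190), the bearing at (308,157), the ring gauge at (340,158), the bearing nest at (379,187), the rack at (334,240) and the ring nest at (171,251). The scene view agrees. I'll make zoomed crops next.

```bash
cat > h.py <<'E'
import cv2,numpy as np
def load(n): return dict(np.load(f"pics/{n}.npz"))
def proj(c,X):
    p=(c["R"]@np.atleast_2d(X).T).T+c["t"]; s=p[:,:2]/p[:,2:]
    return (s*(1+c["k1"]*(s**2).sum(1,keepdims=True)))*c["K"][0,0]+c["K"][:2,2]
def back(c,uv,z):
    d=(np.atleast_2d(uv)-c["K"][:2,2])/c["K"][0,0]; s=d.copy()
    for _ in range(10): s=d/(1+c["k1"]*(s**2).sum(1,keepdims=True))
    o=-c["R"].T@c["t"]; r=np.c_[s,np.ones(len(s))]@c["R"]
    return (o+r*((z-o[2])/r[:,2:]))[:,:2]
def circ(x,y,z,r,n=48):
    a=np.linspace(0,2*np.pi,n); return np.c_[x+r*np.cos(a),y+r*np.sin(a),0*a+z]
def crop(c,x0,y0,w,h,k,f,shapes=()):
    im=cv2.resize(c["image"][y0:y0+h,x0:x0+w,::-1],None,fx=k,fy=k,interpolation=cv2.INTER_CUBIC)
    for P,col in shapes:
        q=(proj(c,P)-[x0-.5,y0-.5])*k; cv2.polylines(im,[np.round(q*8).astype(np.int32)],False,col,1,cv2.LINE_AA,3)
    cv2.imwrite(f,im); return im
E
python3 - <<'E'
from h import *
t=load("top0");s=load("scene0")
for n,p,z in[("colA",(310,190),.04),("colB",(347,189),.04),("bear",(308,157),.009),("ring",(340.5,158),.014),("bn",(379,187),.03),("rack",(334,240),.03),("post1",(335,226),.06),("post2",(333.5,258),.06),("rn",(171,251),.03),("tin",(165,176),.05),("bottle",(287,259),.1)]:
    w=back(t,p,z)[0]; print(n,w.round(4),proj(s,[*w,z]).round(1))
a=crop(t,295,145,105,125,4.6,"pics/a.png")
b=crop(t,145,225,60,55,4.6,"pics/b.png")
o=np.zeros((600,790,3),np.uint8);o[:a.shape[0],:a.shape[1]]=a[:600];o[:b.shape[0],500:500+b.shape[1]]=b;cv2.imwrite("pics/c1.png",o)
a=crop(s,135,120,195,90,4,"pics/a.png");b=crop(s,365,270,80,60,4,"pics/b.png")
o=np.zeros((600,790,3),np.uint8);o[:360,:780]=a;o[360:600,:320]=b;cv2.imwrite("pics/c2.png",o)
E
```

```text
colA [ 0.5506 -0.1873] [[242.2 184.9]]
colB [ 0.544  -0.2923] [[227.2 157.9]]
bear [ 0.658  -0.1955] [[196.8 208.4]]
ring [ 0.6448 -0.2901] [[188.4 179.8]]
bn [ 0.5437 -0.3869] [[213.6 140.2]]
rack [ 0.4042 -0.2398] [[290.1 156.3]]
post1 [ 0.4391 -0.2426] [[276.2 149.8]]
post2 [ 0.3528 -0.2283] [[311.6 142.7]]
rn [0.4146 0.2158] [[404.3 300.5]]
tin [0.6266 0.2192] [[299.1 346.5]]
bottle [ 0.359  -0.1017] [[338.9 159.8]]
```

View pics/c1.png

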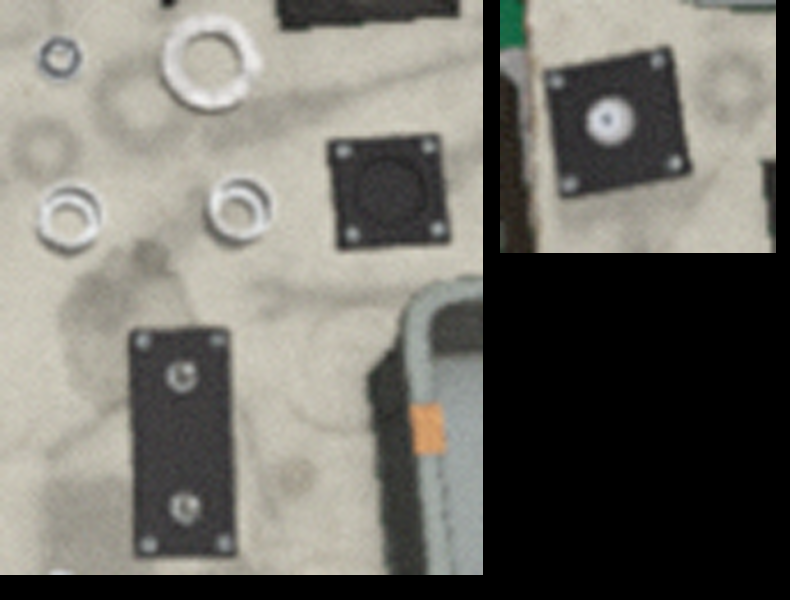

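View pics/c2.png

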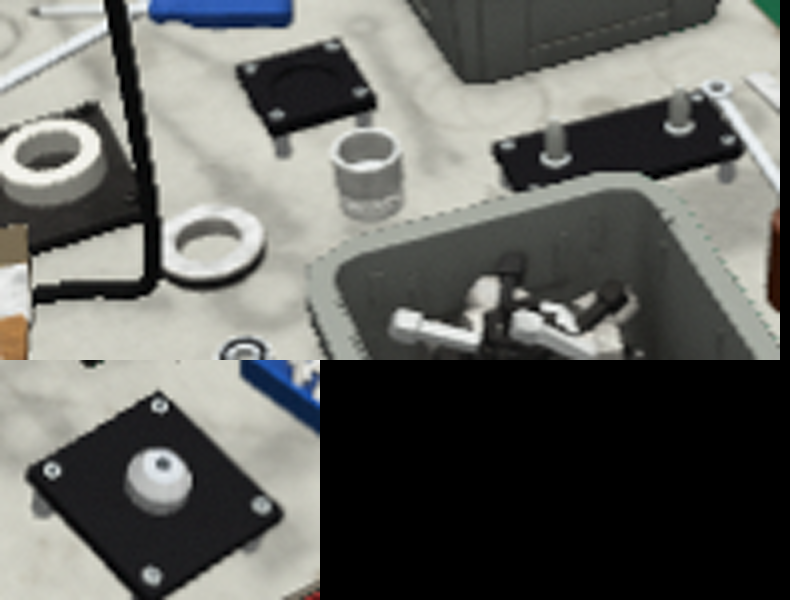

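Top crop: both collars, the bearing, the ring, the nests and the plate bolts are all clear. Scene crop: collar A is hidden behind the crate, and the pocket, posts and spigot are visible. I'll refine the poses by matching model outlines to image gradients.

```bash
cat >> h.py <<'E'
from scipy.optimize import minimize
def hull(c,P):
    return cv2.convexHull(proj(c,P).astype(np.float32))[:,0]
def outline(c,P,n=160):
    q=hull(c,P); q=np.r_[q,q[:1]]; d=np.r_[0,np.cumsum(np.linalg.norm(np.diff(q,axis=0),axis=1))]
    s=np.linspace(0,d[-1],n,endpoint=False); return np.c_[np.interp(s,d,q[:,0]),np.interp(s,d,q[:,1])]
def grad(c):
    g=cv2.GaussianBlur(c["image"].astype(np.float32),(0,0),.8)
    gx=cv2.Sobel(g,cv2.CV_32F,1,0);gy=cv2.Sobel(g,cv2.CV_32F,0,1)
    return np.minimum(np.sqrt((gx**2+gy**2).sum(2)),250)
def score(c,G,sets):
    v=0
    for P in sets:
        m=outline(c,P).astype(np.float32); v+=cv2.remap(G,m[None,:,0],m[None,:,1],cv2.INTER_CUBIC).mean()
    return v/len(sets)
def fit(c,G,model,p0,rad=.012):
    # coarse grid then Nelder-Mead
    p0=np.array(p0,float);best=max(((score(c,G,model(np.r_[p0[:2]+[a,b],p0[2:]])),a,b) for a in np.arange(-rad,rad+.001,.002) for b in np.arange(-rad,rad+.001,.002)))
    p=np.r_[p0[:2]+best[1:],p0[2:]]
    S=np.vstack([p]+[p+np.eye(len(p))[i]*(.002 if i<2 else .04) for i in range(len(p))])
    r=minimize(lambda p:-score(c,G,model(p)),p,method="Nelder-Mead",options=dict(initial_simplex=S,xatol=1e-5,fatol=1e-3))
    return r.x,-r.fun
def cyl(r,h,bore=None):
    def m(p):
        s=[np.r_[circ(*p[:2],0,r),circ(*p[:2],h,r)]]
        if bore: s.append(circ(*p[:2],h,bore))
        return s
    return m
def plate(L,W,th=.006):
    def m(p):
        a=p[2];R=np.array([[np.cos(a),-np.sin(a)],[np.sin(a),np.cos(a)]])
        k=np.array([[1,1],[-1,1],[-1,-1],[1,-1],[1,1]])*[L/2,W/2]@R.T+p[:2]
        return [np.r_[np.c_[k,np.full(5,.03)],np.c_[k,np.full(5,.03-th)]]]
    return m
M=dict(colA=(cyl(.0205,.041),(.55,-.187)),colB=(cyl(.0205,.041),(.544,-.292)),bear=(cyl(.016,.009),(.658,-.1955)),ring=(cyl(.0325,.014,.0195),(.645,-.29)),
 rack=(plate(.14,.062),(.404,-.24,-.15)),bn=(plate(.07,.07),(.544,-.387,-.1)),rn=(plate(.08,.08),(.415,.216,.1)))
E
python3 - <<'E'
from h import *
import h
cs={n:load(n+"0") for n in("top","scene")}
for n,c in cs.items(): print(n,(-c["R"].T@c["t"]).round(3))
F={}
for k,(m,p0) in M.items():
    for n,c in cs.items():
        if n=="scene" and k in("colA","rack"):continue
        p,s=fit(c,grad(c),m,p0);F[k,n]=p;print(k,n,p.round(4),round(s,1))
# bolts
def cen(c,u,v):
    g=cv2.cvtColor(c["image"],cv2.COLOR_RGB2GRAY).astype(float);x,y=round(u),round(v);w=g[y-2:y+3,x-2:x+3];w=np.maximum(w-np.median(w),0)
    Y,X=np.mgrid[y-2:y+3,x-2:x+3];return (w*X).sum()/w.sum(),(w*Y).sum()/w.sum()
def B(c,n,pts,o,k):
    q=[cen(c,a/k-.5+o[0],b/k-.5+o[1]) for a,b in pts];w=back(c,np.array(q),.0305);print("bolts",n,w.mean(0).round(4),"sides",np.linalg.norm(w-np.roll(w,1,0),axis=1).round(4),"yaw",np.arctan2(*(w[0]-w[1])[::-1]).round(3),np.arctan2(*(w[1]-w[2])[::-1]).round(3))
t,s=cs["top"],cs["scene"]
B(t,"rack",[(142,341),(218,340),(225,543),(148,545)],(295,145),4.6)
B(t,"bn",[(344,151),(429,147),(438,229),(352,234)],(295,145),4.6)
B(t,"rn",[(57,80),(158,61),(176,162),(70,184)],(145,225),4.6)
B(s,"bn",[(251,69),(333,46),(360,92),(276,115)],(135,120),4)
B(s,"rn",[(52,110),(159,46),(261,145),(151,216)],(365,270),4)
im=[]
for n,x0,y0 in(("top",295,145),("scene",170,120)):
    sh=[(np.r_[x],(0,0,255) if 1 else 0) for k in M if (k,n) in F for x in M[k][0](F[k,n])]
    im.append(crop(cs[n],x0,y0,110,125,3.6,"pics/x.png",sh))
cv2.imwrite("pics/c3.png",np.hstack(im))
E
```

```text
top [ 0.287 -0.066  1.197]
scene [0.809 0.54  0.718]
colA top [ 0.5462 -0.186 ] 153.6
colB top [ 0.5414 -0.2916] 185.2
colB scene [ 0.5455 -0.2964] 199.0
bear top [ 0.6575 -0.1941] 199.3
bear scene [ 0.6608 -0.1963] 237.7
ring top [ 0.6456 -0.2896] 169.4
ring scene [ 0.6477 -0.2929] 217.3
rack top [ 0.4009 -0.2416 -0.0909] 255.9
bn top [ 0.5483 -0.3882 -0.0353] 255.6
bn scene [ 0.5481 -0.3901 -0.0261] 254.9
rn top [0.4131 0.2192 0.0999] 253.8
rn scene [0.4172 0.2163 0.0994] 256.2
bolts rack [ 0.4035 -0.2416] sides [0.1249 0.0487 0.1268 0.0457] yaw 1.534 -0.107
bolts bn [ 0.5479 -0.3892] sides [0.055  0.0558 0.0541 0.0552] yaw 1.535 -0.032
bolts rn [0.4151 0.2204] sides [0.0639 0.063  0.064  0.0653] yaw 1.685 0.125
bolts bn [ 0.5483 -0.3951] sides [0.0574 0.0571 0.0593 0.0548] yaw -0.002 -1.636
bolts rn [0.4176 0.2172] sides [0.0639 0.064  0.0642 0.0647] yaw 0.099 -1.468
```

View pics/c3.png

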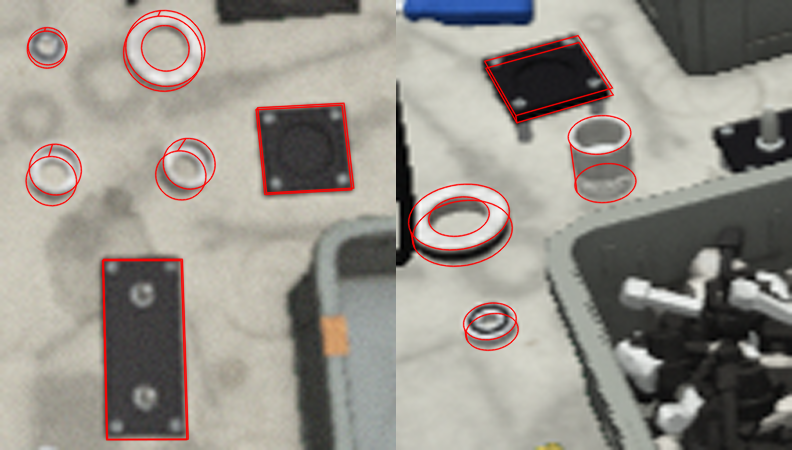

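The overlay shows plate outlines sitting about 1 px outside the real edges, because the gradient clipping saturates. The two cameras also differ by about 3 mm. I'll refit without clipping, and use the crate with known bounds as a reference for each camera's bias.

```bash
sed -i 's/,250)/,1500)/; s/return np.minimum/return np.minimum/' h.py; python3 - <<'E'
from h import *
cs={n:load(n+"0") for n in("top","scene")}
def crate(p):
    k=np.array([[1,1],[-1,1],[-1,-1],[1,-1],[1,1]])*[.11,.158]+p[:2]; return [np.c_[k,np.full(5,.12)]]
M["crate"]=(crate,(.555,.02)); M["tin"]=(cyl(.036,.054),(.627,.219))
M["spig"]=(lambda p:[circ(*p[:2],.040,.014)],(.416,.218))
M["pocket"]=(lambda p:[circ(*p[:2],.03,.0205+.0025)],(.548,-.39))
F={}
for k,(m,p0) in M.items():
    for n,c in cs.items():
        if n=="scene" and k in("colA","rack"):continue
        p,s=fit(c,grad(c),m,p0,.008);F[k,n]=p;print(k,n,p.round(4),round(s,1))
im=[]
for n,x0,y0,w,h,k in(("top",295,145,110,125,3.6),("scene",170,120,110,125,3.6)):
    sh=[(x,(0,0,255)) for k2 in M if (k2,n) in F for x in M[k2][0](F[k2,n])]
    im.append(crop(cs[n],x0,y0,w,h,k,"pics/x.png",sh))
for n,x0,y0,w,h,k in(("top",150,140,150,140,2.),("scene",200,150,250,230,2.0)):pass
cv2.imwrite("pics/c4.png",np.hstack(im))
E
```

```text
colA top [ 0.5489 -0.1849] 162.4
colB top [ 0.5415 -0.2913] 197.1
colB scene [ 0.5473 -0.2904] 272.8
bear top [ 0.657 -0.194] 204.9
bear scene [ 0.6611 -0.1963] 318.6
ring top [ 0.6489 -0.2919] 196.5
ring scene [ 0.6478 -0.2944] 414.9
rack top [ 0.4025 -0.2404 -0.0837] 485.2
bn top [ 0.5465 -0.388  -0.0296] 572.8
bn scene [ 0.5503 -0.3891 -0.0237] 717.0
rn top [0.4145 0.2196 0.1026] 517.8
rn scene [0.4186 0.218  0.1024] 733.6
crate top [0.5594 0.0254] 133.4
crate scene [0.5555 0.0108] 178.1
tin top [0.6305 0.2275] 270.6
tin scene [0.6299 0.2156] 367.3
spig top [0.4147 0.2202] 585.3
spig scene [0.4176 0.2173] 676.2
pocket top [ 0.5609 -0.4032] 237.4
pocket scene [ 0.5358 -0.4056] 361.0
```

```bash
python3 -m crank '{"travel":[[0,0,-1],[0,0,-1.75],[0,0,-1.75]],"turn":[0,0,0]}' ; python3 - <<'E'
from workcell import *
import cv2
s=get_state();print(s["tcp_pos"],s["orientation"])
E
```

```text
clock: 0.35
tcp_pos: [0.1287, 0.562, 0.3068]
orientation: [0.001, 0.112, 0.994, 0.004]
wrist_force: [0.5, 0.5, 0.6]
finger_gap: 0.0852
[0.12871092 0.56203578 0.30684194] [9.33481526e-04 1.12123947e-01 9.93687064e-01 3.65619669e-03]
```

View pics/c4.png

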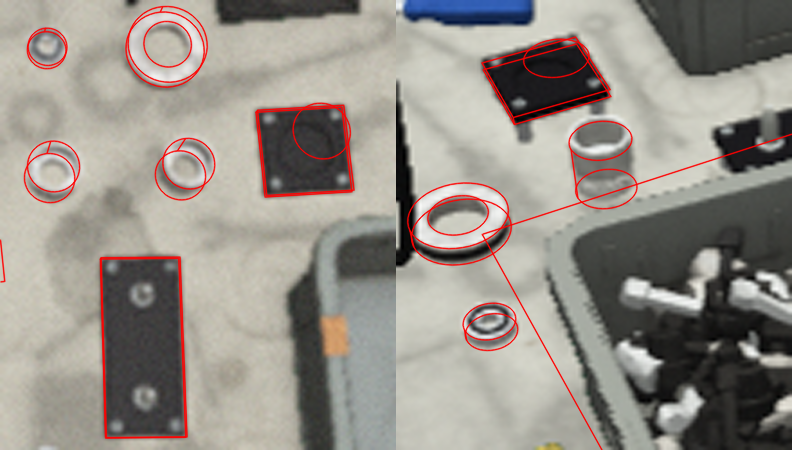

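I moved the arm up only; it doesn't appear in either camera so far. In the overlay, the black pole or hose beside the ring gauge could be an obstacle, so I'll zoom in on it and triangulate its lower end.

```bash
cat >> h.py <<'E'
def tri(ct,cs,pt,ps):
    A=[];b=[]
    for c,uv in((ct,pt),(cs,ps)):
        o=-c["R"].T@c["t"];g=np.r_[back(c,uv,0)[0],0]-o;g/=np.linalg.norm(g);P=np.eye(3)-np.outer(g,g);A.append(P);b.append(P@o)
    return np.linalg.lstsq(np.vstack(A),np.hstack(b),rcond=None)[0]
E
python3 - <<'E'
from h import *
t=load("top0");s=load("scene0")
print(tri(t,s,(333,145),(172,188)))
a=crop(t,290,60,110,120,3.6,"pics/x.png");b=crop(s,100,100,110,120,3.6,"pics/x.png")
cv2.imwrite("pics/c5.png",np.hstack([a,b]))
E
```

```text
[ 0.68696676 -0.27297025  0.01888469]
```

View pics/c5.png

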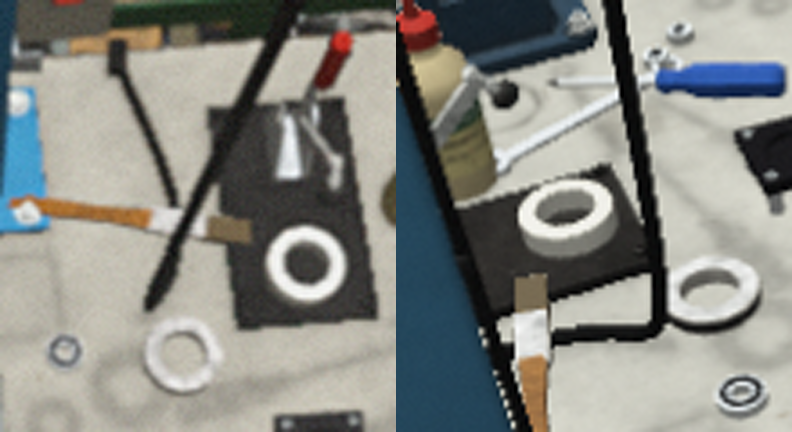

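The top crop shows a black hose coming down to the bench at about px (331,145). In the scene view it bends at about px (172,190), then runs along the bench. It stands roughly 45 mm from the ring gauge centre, so the ring needs an off-centre grasp. Collar A comes first.

```bash
cat > plan.py <<'E'
# usage: plan.py x y z [theta_jaw]  -> shift in tool axes (units of 40 mm) and turn from measured pose
import sys,numpy as np
from workcell import *
from scipy.spatial.transform import Rotation as Ro
s=get_state();q=s["orientation"];R=Ro.from_quat([q[1],q[2],q[3],q[0]]).as_matrix()
th=np.arctan2(R[1,1],R[0,1])
a=[float(v) for v in sys.argv[1:]]
print("t",round(s["clock"],2),"tcp",s["tcp_pos"].round(4),"jaw",round(th,3),"gap",round(s["finger_gap"],4),"F",s["wrist_force"].round(1),"q1,q6",s["joint_pos"][[0,5]].round(2),"tilt",np.round(R[:2,2],4))
if len(a)>=3: print("travel",(R.T@(np.array(a[:3])-s["tcp_pos"])/.04).round(3),end=" ")
if len(a)>3: d=(th-a[3]+np.pi/2)%np.pi-np.pi/2; print("turn",round(d,3))
E
C="python3 -m crank"
for i in 1 2 3 4; do $C '{"travel":[[-0.69,-0.77,0],[-1.38,-1.54,0],[-2.07,-2.31,0],[-2.76,-3.08,0],[-3.45,-3.85,0]],"turn":[0,0,0,0,0]}' >/dev/null; done
$C '{"travel":[[0,0,0],[0,0,0],[0,0,0],[0,0,0],[0,0,0]],"turn":[0.12,0.24,0.36,0.48,0.6]}' 65 >/dev/null
$C '{"travel":[[0,0,0],[0,0,0],[0,0,0],[0,0,0],[0,0,0]],"turn":[0.12,0.24,0.36,0.48,0.6]}' >/dev/null
$C '{"travel":[[0,0,0],[0,0,0],[0,0,0]],"turn":[0.12,0.146,0.146]}' >/dev/null
python3 plan.py .550 -.187 .15 0; python3 - <<'E'
from workcell import *
import cv2,numpy as np
o=[]
for n in("scene","top"):
    c=read_camera(n);np.savez(f"pics/{n}1.npz",**{k:c[k] for k in("image","K","k1","R","t")});o.append(c["image"][:,:,::-1])
cv2.imwrite("pics/d1.png",cv2.resize(np.hstack([o[0][:,60:460],o[1][:,100:500]]),(800,420)))
E
```

```text
t 3.1 tcp [ 0.5288 -0.1629  0.3008] jaw -0.001 gap 0.0647 F [ 0.5 -0.5 -0.3] q1,q6 [-0.44  1.13] tilt [-0.0008  0.0005]
travel [-0.604  0.533  3.77 ] turn -0.001
```

View pics/d1.png

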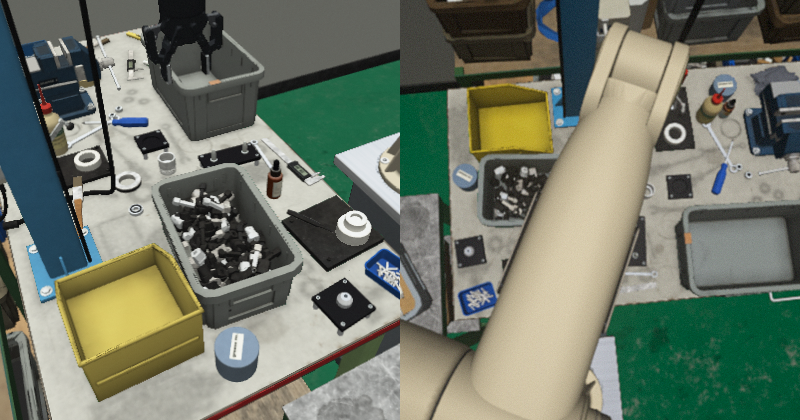

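The scene view shows the gripper at px (185,45) in the composite. In the top view the arm covers the parts. I'll go down on collar A.

```bash
C="python3 -m crank"
$C '{"travel":[[-0.4,0.4,0.6],[-0.604,0.533,1.5],[-0.604,0.533,2.4],[-0.604,0.533,3.3],[-0.604,0.533,3.77]],"turn":[0,0,0,0,0]}' >/dev/null
$C '{"travel":[[0,0,0],[0,0,0.5],[0,0,1.0],[0,0,1.5],[0,0,2.0]],"turn":[0,0,0,0,0]}'
python3 plan.py .550 -.187 .005 0
```

```text
clock: 4.03
tcp_pos: [0.5516, -0.1877, 0.0717]
orientation: [0.001, 0.707, 0.707, 0.001]
wrist_force: [-0.6, 0.3, -0.2]
finger_gap: 0.0652
t 4.03 tcp [ 0.5516 -0.1877  0.0717] jaw 0.001 gap 0.0652 F [-0.6  0.3 -0.2] q1,q6 [-0.47  1.1 ] tilt [ 0.0028 -0.0013]
travel [ 0.02  -0.045  1.667] turn 0.001
```

```bash
C="python3 -m crank"
$C '{"travel":[[0.02,-0.04,0.4],[0.02,-0.04,0.8],[0.02,-0.04,1.2],[0.02,-0.04,1.6],[0.02,-0.04,1.66]],"turn":[0,0,0,0,0]}'
$C '{"travel":[[0,0,0],[0,0,0],[0,0,0],[0,0,0],[0,0,0]],"turn":[0,0,0,0,0]}' 30 30
python3 plan.py .550 -.187 .005 0
$C '{"travel":[[0,0,0],[0,0,0],[0,0,0],[0,0,0],[0,0,0]],"turn":[0,0,0,0,0]}' 30 40
python3 plan.py .550 -.187 .005 0
```

```text
clock: 4.45
tcp_pos: [0.5483, -0.1861, 0.0031]
orientation: [-0.001, 0.707, 0.707, -0.0]
wrist_force: [-0.8, 0.5, -0.3]
finger_gap: 0.0648
clock: 4.87
tcp_pos: [0.5499, -0.1869, 0.0056]
orientation: [0.001, 0.707, 0.707, 0.001]
wrist_force: [0.1, 0.5, 4.8]
finger_gap: 0.0399
t 4.87 tcp [ 0.5499 -0.1869  0.0056] jaw 0.0 gap 0.0399 F [0.1 0.5 4.8] q1,q6 [-0.47  1.1 ] tilt [ 0.0026 -0.0012]
travel [-0.003  0.002  0.015] turn 0.0
clock: 5.28
tcp_pos: [0.5499, -0.1869, 0.0056]
orientation: [0.001, 0.707, 0.707, 0.001]
wrist_force: [-0.4, -0.5, 6.5]
finger_gap: 0.0397
t 5.28 tcp [ 0.5499 -0.1869  0.0056] jaw 0.0 gap 0.0397 F [-0.4 -0.5  6.5] q1,q6 [-0.47  1.1 ] tilt [ 0.0027 -0.0012]
travel [-0.002  0.002  0.015] turn 0.0
```

```bash
C="python3 -m crank"
$C '{"travel":[[0,0,-0.3],[0,0,-1],[0,0,-1.8],[0,0,-2.6],[0,0,-3.0]],"turn":[0,0,0,0,0]}'
python3 plan.py .4443 -.2455 .11 0
python3 - <<'E'
from h import *
t=load("top0");s=load("scene0")
print("scene shoulder",back(s,[(273.5,159),(304.5,151)],.032).round(4).tolist(),"tops",back(s,[(273.5,150.3),(304.8,142.3)],.06).round(4).tolist())
print("top shoulder",back(t,[(333.8,226.2),(334.7,254.9)],.032).round(4).tolist())
from h import grad,fit
c={"top":t,"scene":s}
for p0 in((.4435,-.245),(.364,-.238)):
  for n in c:
    m=lambda p:[np.r_[circ(*p[:2],.032,.0085),circ(*p[:2],.030,.0085)],np.r_[circ(*p[:2],.032,.006),circ(*p[:2],.05,.006)]]
    print(n,fit(c[n],grad(c[n]),m,p0,.008))
# held collar vs prediction in a fresh scene picture
from workcell import read_camera
k=read_camera("scene");np.savez("pics/scene2.npz",**{a:k[a] for a in("image","K","k1","R","t")})
E
```

```text
clock: 5.7
tcp_pos: [0.5502, -0.1871, 0.1283]
orientation: [0.002, 0.707, 0.707, 0.001]
wrist_force: [0.8, -0.6, -0.5]
finger_gap: 0.0394
t 5.7 tcp [ 0.5502 -0.1871  0.1283] jaw 0.0 gap 0.0394 F [ 0.8 -0.6 -0.5] q1,q6 [-0.47  1.1 ] tilt [ 0.0044 -0.0022]
travel [-1.46  -2.649  0.449] turn 0.0
scene shoulder [[0.4449, -0.2467], [0.365, -0.2397]] tops [[0.4456, -0.2438], [0.3663, -0.2372]]
top shoulder [[0.4426, -0.2436], [0.3626, -0.2366]]
top (array([ 0.44156644, -0.24395026]), np.float64(286.37060546875))
scene (array([ 0.4458806 , -0.24636394]), np.float64(409.047119140625))
top (array([ 0.36259273, -0.23618752]), np.float64(327.27618408203125))
scene (array([ 0.36611127, -0.23921609]), np.float64(402.257568359375))
```

```bash
C="python3 -m crank"
$C '{"travel":[[-0.29,-0.53,0],[-0.59,-1.06,0],[-0.88,-1.59,0],[-1.17,-2.12,0],[-1.45,-2.655,0]],"turn":[0,0,0,0,0]}' >/dev/null
$C '{"travel":[[0,0,0.4],[0,0,0.8],[0,0,1.2],[0,0,1.4],[0,0,1.4]],"turn":[0,0,0,0,0]}'
python3 plan.py .4439 -.2451 .072 0
python3 - <<'E'
from h import *
from workcell import read_camera
for n in("scene","top"):
    c=read_camera(n);np.savez(f"pics/{n}3.npz",**{a:c[a] for a in("image","K","k1","R","t")})
s=load("scene3");g=[(0,0,255),(0,255,0)]
P=(.4439,-.2451);z=.066
sh=[(circ(*P,z,.0205),g[0]),(circ(*P,z+.041,.0205),g[0]),(circ(*P,.03,.0085),g[1])]
a=crop(s,235,85,100,100,5,"pics/x.png",sh);b=crop(load("top3"),300,190,60,100,5,"pics/x.png",sh)
cv2.imwrite("pics/e1.png",np.hstack([a,b]))
E
```

```text
clock: 6.58
tcp_pos: [0.441, -0.2432, 0.0661]
orientation: [-0.002, 0.707, 0.707, -0.0]
wrist_force: [-0.4, -0.0, -1.0]
finger_gap: 0.0395
t 6.58 tcp [ 0.441  -0.2432  0.0661] jaw -0.0 gap 0.0395 F [-0.4 -0.  -1. ] q1,q6 [-0.66  0.91] tilt [-0.0032  0.0026]
travel [-0.046  0.072 -0.148] turn -0.0
```

View pics/e1.png

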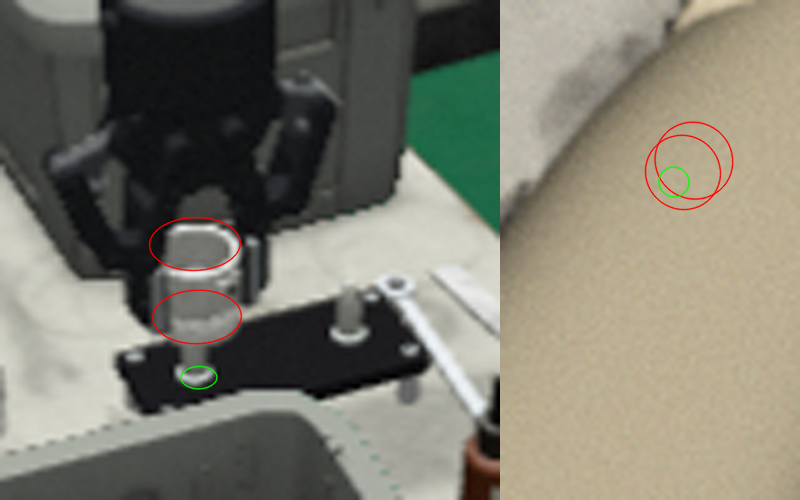

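In the scene crop the held collar's right edge is at (240,245), and the post base ring is at (194,373), about 1 px left of the averaged prediction. That fits the known camera bias. I'll settle, centre, then lower while watching the force.

```bash
C="python3 -m crank"; python3 plan.py .4439 -.2451 .070 0
$C '{"travel":[[0,0,0],[0,0,0],[0,0,0]],"turn":[0,0,0]}'>/dev/null;  python3 plan.py .4439 -.2451 .070 0
$C '{"travel":[[0,0,0],[0,0,0],[0,0,0]],"turn":[0,0,0]}'>/dev/null;  python3 plan.py .4439 -.2451 .070 0
```

```text
t 6.68 tcp [ 0.4424 -0.2441  0.0681] jaw 0.0 gap 0.0396 F [-0.4  0.1  0.3] q1,q6 [-0.66  0.91] tilt [-0.0005  0.0005]
travel [-0.024  0.037 -0.049] turn 0.0
t 6.93 tcp [ 0.4432 -0.2447  0.0689] jaw 0.0 gap 0.0398 F [-0.2  0.4 -0.5] q1,q6 [-0.66  0.91] tilt [ 0.0013 -0.0009]
travel [-0.01   0.018 -0.028] turn 0.0
t 7.18 tcp [ 0.4426 -0.2444  0.0683] jaw 0.0 gap 0.04 F [-0.2  0.6 -0.5] q1,q6 [-0.66  0.91] tilt [ 0.0003 -0.0001]
travel [-0.018  0.032 -0.043] turn 0.0
```

```bash
C="python3 -m crank"
$C '{"travel":[[-0.015,0.025,0.05],[-0.015,0.025,0.1],[-0.015,0.025,0.15],[-0.015,0.025,0.2],[-0.015,0.025,0.25]],"turn":[0,0,0,0,0]}'
$C '{"travel":[[0,0,0.05],[0,0,0.1],[0,0,0.15],[0,0,0.2],[0,0,0.25]],"turn":[0,0,0,0,0]}'
$C '{"travel":[[0,0,0.05],[0,0,0.1],[0,0,0.15],[0,0,0.15],[0,0,0.15]],"turn":[0,0,0,0,0]}'
python3 plan.py .4439 -.2451 .0356 0
```

```text
clock: 7.6
tcp_pos: [0.4434, -0.2449, 0.0577]
orientation: [-0.0, 0.707, 0.707, 0.0]
wrist_force: [0.1, -0.4, 0.3]
finger_gap: 0.0394
clock: 8.02
tcp_pos: [0.4435, -0.2449, 0.0478]
orientation: [-0.0, 0.707, 0.707, 0.0]
wrist_force: [0.2, -0.6, 0.2]
finger_gap: 0.0397
clock: 8.43
tcp_pos: [0.4434, -0.2448, 0.0419]
orientation: [-0.0, 0.707, 0.707, 0.0]
wrist_force: [-0.0, -0.1, -0.3]
finger_gap: 0.0397
t 8.43 tcp [ 0.4434 -0.2448  0.0419] jaw 0.0 gap 0.0397 F [-0.  -0.1 -0.3] q1,q6 [-0.66  0.91] tilt [-0.0003  0.0003]
travel [-0.007  0.013  0.158] turn 0.0
```

No contact yet, so the collar is well onto the post. Continuing to the plate.

```bash
C="python3 -m crank"
$C '{"travel":[[0,0,0.04],[0,0,0.08],[0,0,0.1],[0,0,0.12],[0,0,0.14]],"turn":[0,0,0,0,0]}'
$C '{"travel":[[0,0,0.02],[0,0,0.04],[0,0,0.05],[0,0,0.06],[0,0,0.06]],"turn":[0,0,0,0,0]}'
python3 plan.py .4439 -.2451 .0356 0
```

```text
clock: 8.85
tcp_pos: [0.4435, -0.2449, 0.0364]
orientation: [-0.0, 0.707, 0.707, 0.0]
wrist_force: [-0.2, -0.0, -1.0]
finger_gap: 0.0393
clock: 9.27
tcp_pos: [0.4435, -0.245, 0.0356]
orientation: [0.0, 0.707, 0.707, -0.0]
wrist_force: [-3.8, 1.7, 12.3]
finger_gap: 0.0397
t 9.27 tcp [ 0.4435 -0.245   0.0356] jaw 0.0 gap 0.0397 F [-3.8  1.7 12.3] q1,q6 [-0.66  0.91] tilt [ 0.0005 -0.0006]
travel [-0.003  0.009 -0.001] turn 0.0
```

```bash
C="python3 -m crank"
$C '{"travel":[[0,0,-0.03],[0,0,-0.03],[0,0,-0.03],[0,0,-0.03],[0,0,-0.03]],"turn":[0,0,0,0,0]}' 62
$C '{"travel":[[0,0,-0.3],[0,0,-0.8],[0,0,-1.5],[0,0,-2.2],[0,0,-2.6]],"turn":[0,0,0,0,0]}' >/dev/null
python3 plan.py .544 -.291 .14 0
```

```text
clock: 9.68
tcp_pos: [0.4434, -0.2448, 0.035]
orientation: [-0.0, 0.707, 0.707, 0.0]
wrist_force: [0.0, 0.5, -0.5]
finger_gap: 0.0621
t 10.1 tcp [ 0.4443 -0.2456  0.1418] jaw -0.0 gap 0.062 F [-0.3 -0.2  0.6] q1,q6 [-0.66  0.91] tilt [ 0.0022 -0.0016]
travel [-1.135  2.492  0.053] turn -0.0
```

```bash
C="python3 -m crank"
$C '{"travel":[[-0.27,0.6,0],[-0.54,1.2,0],[-0.81,1.8,0],[-1.08,2.4,0],[-1.12,2.48,0]],"turn":[0,0,0,0,0]}' 65 >/dev/null
$C '{"travel":[[0,0,0.5],[0,0,1.0],[0,0,1.5],[0,0,2.0],[0,0,2.0]],"turn":[0,0,0,0,0]}' >/dev/null
python3 plan.py .544 -.291 .0055 0
```

```text
t 10.93 tcp [ 0.5396 -0.2876  0.0547] jaw 0.0 gap 0.0647 F [-0.2  0.6 -0.2] q1,q6 [-0.62  0.95] tilt [-0.0067  0.0049]
travel [-0.092  0.119  1.228] turn 0.0
```

```bash
C="python3 -m crank"
$C '{"travel":[[0,0,0],[0,0,0],[0,0,0],[0,0,0]],"turn":[0,0,0,0]}' >/dev/null
python3 plan.py .544 -.291 .0055 0
```

```text
t 11.27 tcp [ 0.5436 -0.2903  0.0609] jaw 0.0 gap 0.0652 F [0.4 0.5 0.9] q1,q6 [-0.62  0.95] tilt [ 0.0023 -0.0015]
travel [-0.015  0.006  1.386] turn 0.0
```

```bash
C="python3 -m crank"
$C '{"travel":[[-0.015,0.01,0.35],[-0.015,0.01,0.7],[-0.015,0.01,1.05],[-0.015,0.01,1.3],[-0.015,0.01,1.36]],"turn":[0,0,0,0,0]}'
$C '{"travel":[[0,0,0],[0,0,0],[0,0,0],[0,0,0],[0,0,0]],"turn":[0,0,0,0,0]}' 
python3 plan.py .544 -.291 .0055 0
$C '{"travel":[[0,0,0],[0,0,0],[0,0,0],[0,0,0],[0,0,0]],"turn":[0,0,0,0,0]}' 30 40
$C '{"travel":[[0,0,0],[0,0,0],[0,0,0],[0,0,0],[0,0,0]],"turn":[0,0,0,0,0]}' >/dev/null
python3 plan.py .544 -.291 .0055 0
$C '{"travel":[[0,0,-0.3],[0,0,-0.8],[0,0,-1.5],[0,0,-2.2],[0,0,-2.9]],"turn":[0,0,0,0,0]}'
python3 plan.py .3644 -.2378 .12 0
```

```text
clock: 11.68
tcp_pos: [0.5424, -0.2898, 0.0037]
orientation: [-0.001, 0.707, 0.707, -0.0]
wrist_force: [-0.6, 0.4, -0.7]
finger_gap: 0.0651
clock: 12.1
tcp_pos: [0.5436, -0.2907, 0.0057]
orientation: [0.001, 0.707, 0.707, 0.0]
wrist_force: [-0.2, 0.1, -0.2]
finger_gap: 0.065
t 12.1 tcp [ 0.5436 -0.2907  0.0057] jaw -0.0 gap 0.065 F [-0.2  0.1 -0.2] q1,q6 [-0.62  0.95] tilt [ 0.0011 -0.0007]
travel [-0.008  0.01   0.004] turn -0.0
clock: 12.52
tcp_pos: [0.5433, -0.2904, 0.0053]
orientation: [0.0, 0.707, 0.707, 0.0]
wrist_force: [-0.6, 1.1, 3.7]
finger_gap: 0.0394
t 12.93 tcp [ 0.5433 -0.2904  0.0053] jaw 0.0 gap 0.0399 F [-1.5  1.3  5.2] q1,q6 [-0.62  0.95] tilt [ 0.0004 -0.0003]
travel [-0.014  0.018 -0.005] turn 0.0
clock: 13.35
tcp_pos: [0.5427, -0.29, 0.122]
orientation: [-0.001, 0.707, 0.707, -0.0]
wrist_force: [-0.1, -0.2, -0.3]
finger_gap: 0.0393
t 13.35 tcp [ 0.5427 -0.29    0.122 ] jaw 0.0 gap 0.0393 F [-0.1 -0.2 -0.3] q1,q6 [-0.62  0.95] tilt [-0.0009  0.0008]
travel [ 1.305 -4.457  0.055] turn 0.0
```

```bash
C="python3 -m crank"
$C '{"travel":[[0.25,-0.85,0],[0.5,-1.7,0],[0.75,-2.55,0],[1.0,-3.4,0],[1.25,-4.25,0]],"turn":[0,0,0,0,0]}'>/dev/null
$C '{"travel":[[0.05,-0.2,0.3],[0.05,-0.2,0.7],[0.05,-0.2,1.0],[0.05,-0.2,1.2],[0.05,-0.2,1.2]],"turn":[0,0,0,0,0]}'>/dev/null
$C '{"travel":[[0,0,0],[0,0,0],[0,0,0],[0,0,0],[0,0,0]],"turn":[0,0,0,0,0]}'
python3 plan.py .3644 -.2378 .070 0
```

```text
clock: 14.6
tcp_pos: [0.3655, -0.2386, 0.0733]
orientation: [0.0, 0.707, 0.707, 0.0]
wrist_force: [-0.4, -0.3, 0.7]
finger_gap: 0.0394
t 14.6 tcp [ 0.3655 -0.2386  0.0733] jaw 0.0 gap 0.0394 F [-0.4 -0.3  0.7] q1,q6 [-0.76  0.81] tilt [ 0.0006 -0.0005]
travel [ 0.02  -0.027  0.082] turn 0.0
```

```bash
C="python3 -m crank"
$C '{"travel":[[0.02,-0.025,0.08],[0.02,-0.025,0.16],[0.02,-0.025,0.24],[0.02,-0.025,0.3],[0.02,-0.025,0.35]],"turn":[0,0,0,0,0]}'
$C '{"travel":[[0,0,0.06],[0,0,0.12],[0,0,0.18],[0,0,0.24],[0,0,0.3]],"turn":[0,0,0,0,0]}'
$C '{"travel":[[0,0,0.05],[0,0,0.1],[0,0,0.15],[0,0,0.17],[0,0,0.17]],"turn":[0,0,0,0,0]}'
python3 plan.py .3644 -.2378 .0353 0
```

```text
clock: 15.02
tcp_pos: [0.3639, -0.2373, 0.0583]
orientation: [-0.0, 0.707, 0.707, 0.0]
wrist_force: [-0.3, 0.2, -0.1]
finger_gap: 0.0396
clock: 15.43
tcp_pos: [0.3641, -0.2375, 0.0466]
orientation: [-0.0, 0.707, 0.707, 0.0]
wrist_force: [0.5, -0.5, 0.2]
finger_gap: 0.0399
clock: 15.85
tcp_pos: [0.364, -0.2374, 0.0398]
orientation: [-0.0, 0.707, 0.707, 0.0]
wrist_force: [-0.2, 0.4, -0.7]
finger_gap: 0.0396
t 15.85 tcp [ 0.364  -0.2374  0.0398] jaw 0.0 gap 0.0396 F [-0.2  0.4 -0.7] q1,q6 [-0.76  0.81] tilt [-0.0002  0.0004]
travel [-0.01   0.01   0.113] turn 0.0
```

```bash
C="python3 -m crank"
$C '{"travel":[[0,0,0.04],[0,0,0.08],[0,0,0.1],[0,0,0.12],[0,0,0.14]],"turn":[0,0,0,0,0]}'
$C '{"travel":[[0,0,0],[0,0,0]],"turn":[0,0]}'
$C '{"travel":[[0,0,-0.03],[0,0,-0.03],[0,0,-0.03],[0,0,-0.03],[0,0,-0.03]],"turn":[0,0,0,0,0]}' 57
$C '{"travel":[[0,0,-0.3],[0,0,-0.8],[0,0,-1.5],[0,0,-2.4],[0,0,-3.3]],"turn":[0,0,0,0,0]}' >/dev/null
python3 plan.py .659 -.195 .17 0
```

```text
clock: 16.27
tcp_pos: [0.3641, -0.2377, 0.0351]
orientation: [0.0, 0.707, 0.707, -0.0]
wrist_force: [-3.9, 3.1, 18.2]
finger_gap: 0.0397
clock: 16.43
tcp_pos: [0.3641, -0.2376, 0.0352]
orientation: [0.0, 0.707, 0.707, -0.0]
wrist_force: [-2.2, 1.2, 7.7]
finger_gap: 0.0397
clock: 16.85
tcp_pos: [0.3641, -0.2375, 0.0355]
orientation: [-0.0, 0.707, 0.707, 0.0]
wrist_force: [-0.7, -0.4, -0.0]
finger_gap: 0.0567
t 17.27 tcp [ 0.3634 -0.2368  0.1684] jaw 0.0 gap 0.0572 F [ 0.5 -1.   0.4] q1,q6 [-0.76  0.81] tilt [-0.0015  0.0016]
travel [ 1.046  7.391 -0.049] turn 0.0
```

```bash
C="python3 -m crank"
$C '{"travel":[[0.13,0.92,0],[0.26,1.85,0],[0.39,2.77,0],[0.52,3.7,0],[0.65,4.62,0]],"turn":[0,0,0,0,0]}' 46 >/dev/null
$C '{"travel":[[0.13,0.92,0],[0.26,1.85,0],[0.39,2.77,0],[0.39,2.77,0],[0.39,2.77,0]],"turn":[0,0,0,0,0]}' >/dev/null
$C '{"travel":[[0,0,0.8],[0,0,1.6],[0,0,2.4],[0,0,2.4],[0,0,2.4]],"turn":[0,0,0,0,0]}' >/dev/null
$C '{"travel":[[0,0,0],[0,0,0],[0,0,0],[0,0,0],[0,0,0]],"turn":[0,0,0,0,0]}' >/dev/null
python3 plan.py .659 -.195 .0 0
python3 - <<'E'
from h import *
from workcell import read_camera
c=read_camera("scene");np.savez(f"pics/scene4.npz",**{a:c[a] for a in("image","K","k1","R","t")})
P=(.659,-.195);g=(0,0,255)
crop(c,130,60,200,150,4,"pics/e2.png",[(circ(*P,.009,.016),g),(circ(.4439,-.2451,.071,.0205),g),(circ(.4439,-.2451,.030,.0205),g),(circ(.3644,-.2378,.071,.0205),g),(circ(.3644,-.2378,.03,.0205),g)])
E
```

```text
t 18.93 tcp [ 0.6605 -0.1962  0.0732] jaw 0.0 gap 0.0458 F [ 0.9 -0.3 -0.5] q1,q6 [-0.41  1.17] tilt [ 0.0022 -0.0008]
travel [ 0.032 -0.04   1.829] turn 0.0
```

View pics/e2.png

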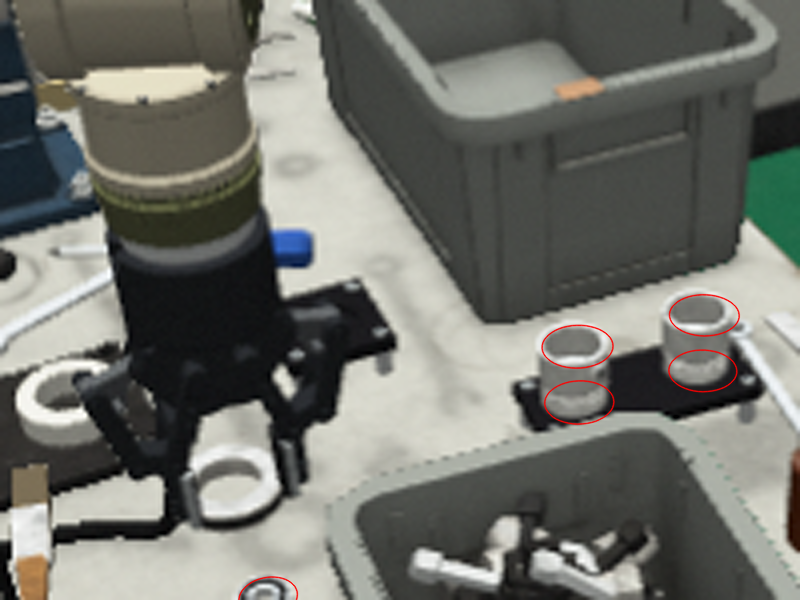

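Both collars stand upright and fully down on the rack, at crop (575,370) and (700,340). The bearing matches its prediction at (264,592) to within about 1 px. I'll grasp it now.

```bash
C="python3 -m crank"
$C '{"travel":[[0.03,-0.03,0.4],[0.03,-0.03,0.8],[0.03,-0.03,1.2],[0.03,-0.03,1.5],[0.03,-0.03,1.7]],"turn":[0,0,0,0,0]}'
$C '{"travel":[[0,0,0.03],[0,0,0.05],[0,0,0.05],[0,0,0.05],[0,0,0.05]],"turn":[0,0,0,0,0]}' 
python3 plan.py .659 -.195 .0015 0
```

```text
clock: 19.4
tcp_pos: [0.6578, -0.1943, 0.0021]
orientation: [-0.001, 0.707, 0.707, -0.0]
wrist_force: [-0.0, 0.5, 0.2]
finger_gap: 0.0458
clock: 19.82
tcp_pos: [0.6592, -0.195, 0.0027]
orientation: [0.001, 0.707, 0.707, 0.0]
wrist_force: [-0.2, -0.4, -0.4]
finger_gap: 0.046
t 19.82 tcp [ 0.6592 -0.195   0.0027] jaw -0.0 gap 0.046 F [-0.2 -0.4 -0.4] q1,q6 [-0.4   1.17] tilt [ 0.0016 -0.0006]
travel [ 0.001 -0.006  0.031] turn -0.0
```

```bash
C="python3 -m crank"
$C '{"travel":[[0,0,0.02],[0,0,0.02],[0,0,0.02],[0,0,0.02],[0,0,0.02]],"turn":[0,0,0,0,0]}' 20 30
$C '{"travel":[[0,0,0.02],[0,0,0.02],[0,0,0.02]],"turn":[0,0,0]}' 
python3 plan.py .659 -.195 .0015 0
$C '{"travel":[[0,0,-0.2],[0,0,-0.7],[0,0,-1.5],[0,0,-2.4],[0,0,-3.3]],"turn":[0,0,0,0,0]}'
$C '{"travel":[[0,0,-0.6],[0,0,-0.6],[0,0,-0.6]],"turn":[0,0,0]}' 
python3 plan.py .5482 -.3895 .155 0
```

```text
clock: 20.23
tcp_pos: [0.659, -0.195, 0.0018]
orientation: [0.001, 0.707, 0.707, 0.0]
wrist_force: [-0.9, 0.6, 4.8]
finger_gap: 0.0294
clock: 20.48
tcp_pos: [0.6591, -0.195, 0.0017]
orientation: [0.001, 0.707, 0.707, 0.0]
wrist_force: [-2.4, -0.1, 10.2]
finger_gap: 0.0295
t 20.48 tcp [ 0.6591 -0.195   0.0017] jaw 0.0 gap 0.0295 F [-2.4 -0.1 10.2] q1,q6 [-0.4   1.17] tilt [ 0.0016 -0.0007]
travel [-0.001 -0.002  0.006] turn 0.0
clock: 20.9
tcp_pos: [0.6576, -0.1943, 0.1325]
orientation: [-0.001, 0.707, 0.707, -0.0]
wrist_force: [1.1, 0.2, -0.3]
finger_gap: 0.0295
clock: 21.15
tcp_pos: [0.6596, -0.1952, 0.1582]
orientation: [0.002, 0.707, 0.707, 0.001]
wrist_force: [0.0, 0.7, -0.3]
finger_gap: 0.0297
t 21.15 tcp [ 0.6596 -0.1952  0.1582] jaw 0.0 gap 0.0297 F [ 0.   0.7 -0.3] q1,q6 [-0.4   1.17] tilt [ 0.0038 -0.0015]
travel [-4.858 -2.787  0.078] turn 0.0
```

```bash
C="python3 -m crank"
$C '{"travel":[[0,-0.7,0],[0,-1.5,0],[0,-2.3,0],[0,-2.77,0],[0,-2.77,0]],"turn":[0,0,0,0,0]}' >/dev/null
$C '{"travel":[[-0.9,0,0],[-1.8,0,0],[-2.7,0,0],[-3.6,0,0],[-4.4,0,0]],"turn":[0,0,0,0,0]}' >/dev/null
$C '{"travel":[[-0.46,0,0.3],[-0.46,0,1.0],[-0.46,0,1.6],[-0.46,0,2.0],[-0.46,0,2.0]],"turn":[0,0,0,0,0]}' >/dev/null
$C '{"travel":[[0,0,0],[0,0,0],[0,0,0],[0,0,0],[0,0,0]],"turn":[0,0,0,0,0]}' >/dev/null
python3 plan.py .549 -.3897 .034 0;
```

```text
t 22.82 tcp [ 0.5485 -0.3896  0.0775] jaw 0.0 gap 0.0292 F [-0.2 -0.7  1.1] q1,q6 [-0.74  0.83] tilt [ 0.0018 -0.0015]
travel [-0.002  0.011  1.087] turn 0.0
```

```bash
C="python3 -m crank"
$C '{"travel":[[0,0.01,0.25],[0,0.01,0.5],[0,0.01,0.75],[0,0.01,0.95],[0,0.01,1.0]],"turn":[0,0,0,0,0]}'
python3 - <<'E'
from h import *
from workcell import read_camera
c=read_camera("scene");P=(.549,-.3897);g=(0,0,255)
crop(c,170,90,110,80,7,"pics/e3.png",[(circ(*P,.030,.0205),g),(circ(*P,.037,.016),(0,255,0))])
E
$C '{"travel":[[0,0,0],[0,0,0],[0,0,0]],"turn":[0,0,0]}'
python3 plan.py .549 -.3897 .034 0;
```

```text
clock: 23.23
tcp_pos: [0.5467, -0.3879, 0.0331]
orientation: [-0.002, 0.707, 0.707, -0.0]
wrist_force: [-0.2, -1.0, -0.0]
finger_gap: 0.0293
clock: 23.53
tcp_pos: [0.5485, -0.3895, 0.0366]
orientation: [0.001, 0.707, 0.707, 0.0]
wrist_force: [-0.7, -0.6, -1.1]
finger_gap: 0.0295
t 23.53 tcp [ 0.5485 -0.3895  0.0366] jaw -0.0 gap 0.0295 F [-0.7 -0.6 -1.1] q1,q6 [-0.74  0.83] tilt [ 0.0008 -0.0006]
travel [-0.005  0.013  0.066] turn -0.0
```

View pics/e3.png

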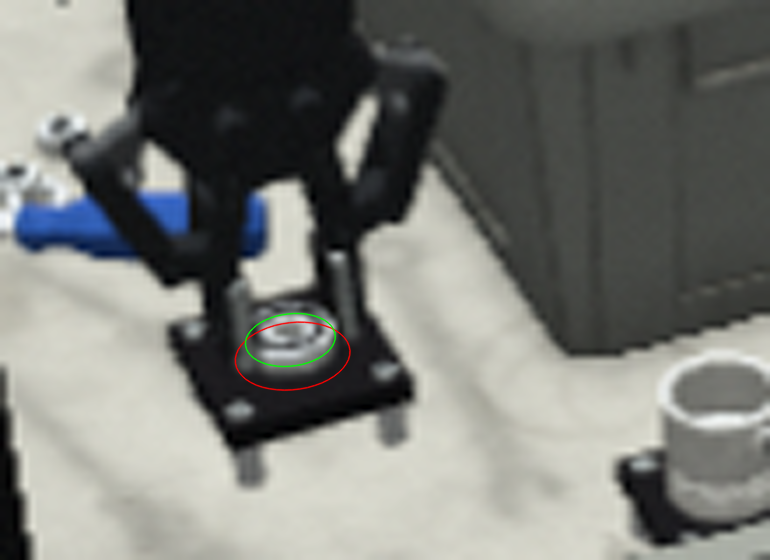

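The bearing is held flat over the nest centre: the bearing is at (290,338) in the crop, and the bolt midpoint is (289,350). Lowering.

```bash
C="python3 -m crank"
$C '{"travel":[[0,0.01,0.04],[0,0.01,0.08],[0,0.01,0.11],[0,0.01,0.14],[0,0.01,0.16]],"turn":[0,0,0,0,0]}'
$C '{"travel":[[0,0,0.02],[0,0,0.03],[0,0,0.04],[0,0,0.05]],"turn":[0,0,0,0]}'
$C '{"travel":[[0,0,0],[0,0,0.01],[0,0,0.02],[0,0,0.03]],"turn":[0,0,0,0]}'
python3 plan.py .549 -.3897 .0255 0
```

```text
clock: 23.95
tcp_pos: [0.5485, -0.3891, 0.0297]
orientation: [-0.0, 0.707, 0.707, 0.0]
wrist_force: [-2.2, 1.8, 6.5]
finger_gap: 0.0294
clock: 24.28
tcp_pos: [0.5486, -0.3892, 0.0296]
orientation: [0.0, 0.707, 0.707, 0.0]
wrist_force: [-4.0, 3.8, 11.6]
finger_gap: 0.029
clock: 24.62
tcp_pos: [0.5487, -0.3892, 0.0294]
orientation: [0.001, 0.707, 0.707, 0.0]
wrist_force: [-5.5, 4.1, 17.0]
finger_gap: 0.0294
t 24.62 tcp [ 0.5487 -0.3892  0.0294] jaw 0.0 gap 0.0294 F [-5.5  4.1 17. ] q1,q6 [-0.74  0.83] tilt [ 0.0012 -0.001 ]
travel [-0.013  0.008  0.099] turn 0.0
```

```bash
C="python3 -m crank"
$C '{"travel":[[0,0,-0.06],[0,0,-0.06],[0,0,-0.06],[0,0,-0.06],[0,0,-0.06]],"turn":[0,0,0,0,0]}' 46
$C '{"travel":[[0,0,-0.3],[0,0,-0.9],[0,0,-1.7],[0,0,-2.6],[0,0,-3.5]],"turn":[0,0,0,0,0]}' 30 >/dev/null
python3 plan.py .60 -.30 .17 0
python3 - <<'E'
from h import *
from workcell import read_camera
c=read_camera("scene");np.savez("pics/scene5.npz",**{a:c[a] for a in("image","K","k1","R","t")});P=(.549,-.3897);g=(0,0,255)
crop(c,110,90,160,115,5,"pics/e4.png",[(circ(*P,.033,.016),(0,255,0)),(circ(.6465,-.292,.014,.0325),g)])
E
```

```text
clock: 25.03
tcp_pos: [0.5483, -0.389, 0.0283]
orientation: [-0.0, 0.707, 0.707, 0.0]
wrist_force: [0.2, 0.5, 0.7]
finger_gap: 0.046
t 25.45 tcp [ 0.5481 -0.3887  0.1705] jaw -0.0 gap 0.0298 F [-0.1 -0.9 -0.1] q1,q6 [-0.74  0.83] tilt [-0.0007  0.0008]
travel [2.218 1.298 0.013] turn -0.0
```

View pics/e4.png

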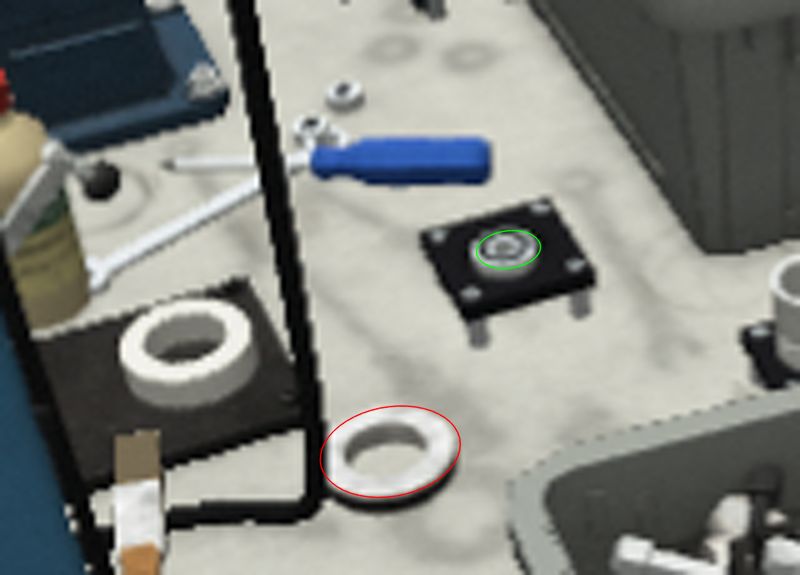

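```bash
python3 - <<'E'
from h import *
c=load("scene5");P=np.array((.549,-.3897))+[.0015,-.001]
i1=crop(c,190,125,42,36,9,"pics/x.png",[(circ(*P,.033,.016),(0,255,0)),(circ(*P,.030,.0205),(0,0,255))])
i2=crop(c,190,125,42,36,9,"pics/x.png")
cv2.imwrite("pics/e5.png",np.hstack([i1,i2]))
E
```

```text
(no output)
```

View pics/e5.png

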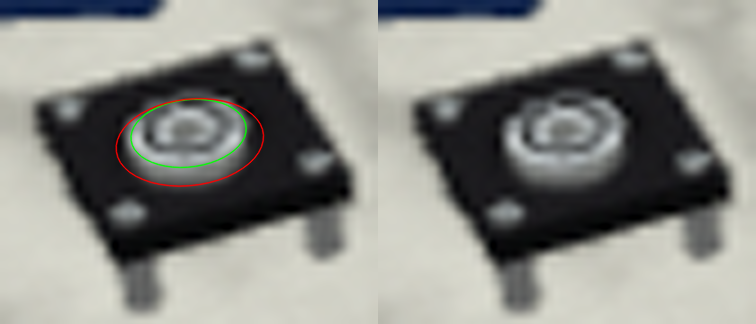

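Zooming in, the bearing top centre at about (186,132) matches the z = 33 mm prediction, which means it is seated. The wall visible in front is seen through the pocket gap.

Next is the ring. I'll pinch its near wall and drag it clear of the hose before the proper grasp.

```bash
C="python3 -m crank"; python3 -c "
from h import *
print(tri(load('top0'),load('scene0'),(331.2,145.1),(173,191)))"
$C '{"travel":[[0.55,0.45,0],[1.1,0.9,0],[1.6,1.4,0],[2.15,1.88,0],[2.15,1.88,0]],"turn":[-0.12,-0.24,-0.36,-0.436,-0.436]}' 30 >/dev/null
$C '{"travel":[[0,0,0.8],[0,0,1.6],[0,0,2.4],[0,0,2.4],[0,0,2.4]],"turn":[0,0,0,0,0]}' >/dev/null
$C '{"travel":[[0,0,0],[0,0,0],[0,0,0],[0,0,0],[0,0,0]],"turn":[0,0,0,0,0]}' >/dev/null
python3 plan.py .6233 -.3027 .002 .436
```

```text
[ 0.68784618 -0.26797459  0.01437747]
t 26.75 tcp [ 0.6244 -0.3036  0.0743] jaw 0.436 gap 0.0299 F [-0.3  0.4 -0.4] q1,q6 [-0.57  0.57] tilt [ 0.0019 -0.0011]
travel [ 0.035 -0.017  1.808] turn -0.0
```

```bash
C="python3 -m crank"
$C '{"travel":[[0.03,-0.015,0.4],[0.03,-0.015,0.8],[0.03,-0.015,1.1],[0.03,-0.015,1.4],[0.03,-0.015,1.4]],"turn":[0,0,0,0,0]}'
$C '{"travel":[[0,0,0.1],[0,0,0.2],[0,0,0.3],[0,0,0.36],[0,0,0.38]],"turn":[0,0,0,0,0]}'
python3 plan.py .6233 -.3027 .002 .436
$C '{"travel":[[0,0,0],[0,0,0],[0,0,0],[0,0,0],[0,0,0]],"turn":[0,0,0,0,0]}' 8 30
python3 plan.py .5533 -.3027 .002 .436
```

```text
clock: 27.17
tcp_pos: [0.621, -0.3013, 0.0139]
orientation: [-0.002, 0.537, 0.843, 0.0]
wrist_force: [-0.6, 0.2, -0.2]
finger_gap: 0.0296
clock: 27.58
tcp_pos: [0.6226, -0.3023, 0.0015]
orientation: [-0.0, 0.537, 0.843, 0.0]
wrist_force: [0.4, 0.4, 0.4]
finger_gap: 0.0299
t 27.58 tcp [ 0.6226 -0.3023  0.0015] jaw 0.436 gap 0.0299 F [0.4 0.4 0.4] q1,q6 [-0.57  0.57] tilt [-0.0001  0.0002]
travel [-0.017  0.011 -0.014] turn -0.0
clock: 28.0
tcp_pos: [0.6228, -0.3024, 0.0019]
orientation: [0.0, 0.537, 0.843, -0.0]
wrist_force: [-0.5, 0.8, -0.1]
finger_gap: 0.0152
t 28.0 tcp [ 0.6228 -0.3024  0.0019] jaw 0.436 gap 0.0152 F [-0.5  0.8 -0.1] q1,q6 [-0.57  0.57] tilt [ 0.0003 -0.0002]
travel [ 0.727 -1.578 -0.003] turn 0.0
```

```bash
C="python3 -m crank"
$C '{"travel":[[0,0,-0.02],[0.07,-0.16,-0.02],[0.15,-0.33,-0.02],[0.25,-0.55,-0.02],[0.36,-0.79,-0.02]],"turn":[0,0,0,0,0]}'
$C '{"travel":[[0.11,-0.24,0],[0.22,-0.48,0],[0.3,-0.65,0],[0.36,-0.79,0],[0.36,-0.79,0]],"turn":[0,0,0,0,0]}'
$C '{"travel":[[0,0,0],[0,0,0],[0,0,0]],"turn":[0,0,0]}'
python3 plan.py
```

```text
clock: 28.42
tcp_pos: [0.5867, -0.3023, 0.0021]
orientation: [-0.0, 0.537, 0.843, 0.0]
wrist_force: [-0.7, 0.3, -1.9]
finger_gap: 0.0148
clock: 28.83
tcp_pos: [0.5515, -0.3027, 0.0024]
orientation: [-0.001, 0.538, 0.843, -0.0]
wrist_force: [0.0, 0.8, -1.9]
finger_gap: 0.0147
clock: 29.08
tcp_pos: [0.5538, -0.303, 0.0026]
orientation: [0.0, 0.537, 0.843, 0.0]
wrist_force: [-0.3, 0.2, -1.4]
finger_gap: 0.0149
t 29.08 tcp [ 0.5538 -0.303   0.0026] jaw 0.436 gap 0.0149 F [-0.3  0.2 -1.4] q1,q6 [-0.63  0.51] tilt [ 0.0007 -0.0003]
```

```bash
C="python3 -m crank"
$C '{"travel":[[0,0,0.02],[0,0,0.02],[0,0,0.02],[0,0,0.02]],"turn":[0,0,0,0]}' 30
$C '{"travel":[[0,0,-0.3],[0,0,-0.9],[0,0,-1.7],[0,0,-2.6],[0,0,-3.5]],"turn":[0,0,0,0,0]}' 82 >/dev/null
python3 plan.py
python3 - <<'E'
from h import *
from workcell import read_camera
m=M["ring"][0];F={}
for n in("scene","top"):
    c=read_camera(n);np.savez(f"pics/{n}6.npz",**{a:c[a] for a in("image","K","k1","R","t")})
    p,s=fit(c,grad(c),m,(.5758,-.2927),.01);print(n,p,s);F[n]=p,c
p,c=F["scene"];a=crop(c,180,110,100,100,5,"pics/x.png",[(x,(0,0,255)) for x in m(p)])
p,c=F["top"];b=crop(c,300,140,60,100,5,"pics/x.png",[(x,(0,0,255)) for x in m(p)])
cv2.imwrite("pics/e6.png",np.hstack([a,b]))
E
```

```text
clock: 29.42
tcp_pos: [0.5535, -0.3029, 0.0018]
orientation: [0.0, 0.537, 0.843, 0.0]
wrist_force: [-0.3, -0.3, 0.5]
finger_gap: 0.03
t 29.83 tcp [ 0.5528 -0.3026  0.1438] jaw 0.436 gap 0.0819 F [ 0.4 -1.2  0.7] q1,q6 [-0.63  0.51] tilt [-0.0003  0.0003]
scene [ 0.58269572 -0.28002331] 424.34375
top [ 0.59259631 -0.2463293 ] 117.849853515625
```

View pics/e6.png

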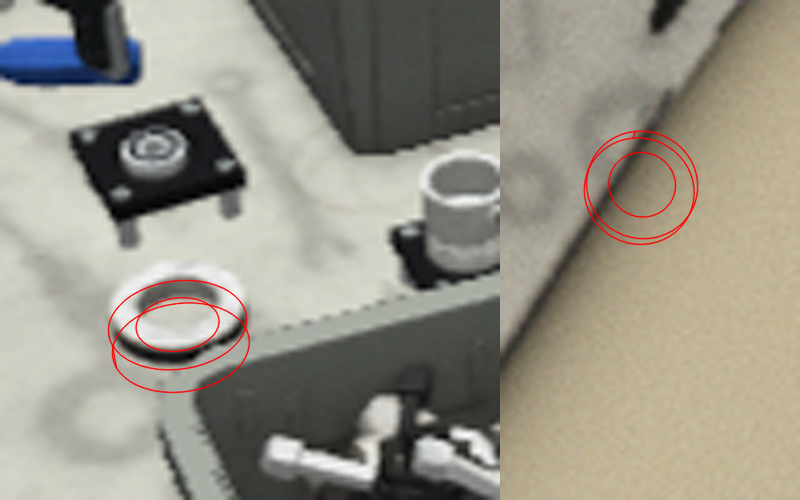

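The ring is now clear of the hose, with its top ellipse at crop (178,304). The fit locked onto the wrong edges. I'll refit from that pixel.

```bash
python3 - <<'E'
from h import *
c=load("scene6");p0=back(c,(215.1,170.3),.014)[0];print(p0)
m=lambda p:[circ(*p[:2],.014,.0325),circ(*p[:2],.014,.0195)]
for r in(.002,.004):print(fit(c,grad(c),m,p0,r))
m2=lambda p:[circ(*p[:2],.014,.0195)]
print(fit(c,grad(c),m2,p0,.004))
E
python3 plan.py .576 -.2927 .12 .785
```

```text
[ 0.57714891 -0.29343424]
(array([ 0.5769525 , -0.29422307]), np.float64(423.06414794921875))
(array([ 0.5769525 , -0.29422307]), np.float64(423.06414794921875))
(array([ 0.57690723, -0.29451584]), np.float64(423.29083251953125))
t 29.93 tcp [ 0.5567 -0.3053  0.1502] jaw 0.436 gap 0.0821 F [ 0.6 -0.4  0.6] q1,q6 [-0.63  0.51] tilt [ 0.0105 -0.0075]
travel [0.091 0.565 0.757] turn -0.349
```

```bash
C="python3 -m crank"
$C '{"travel":[[0.1,0.6,0.4],[0.1,0.6,1.2],[0.1,0.6,2.0],[0.1,0.6,2.4],[0.1,0.6,2.4]],"turn":[0,0,0,0,0]}' >/dev/null
$C '{"travel":[[0,0,0],[0,0,0],[0,0,0],[0,0,0],[0,0,0]],"turn":[0,0,0,0,0]}' >/dev/null
python3 plan.py .5755 -.2928 .004 .436
```

```text
t 30.77 tcp [ 0.5741 -0.2898  0.0472] jaw 0.436 gap 0.0821 F [-0.  -0.7  0.1] q1,q6 [-0.59  0.54] tilt [ 0.0022 -0.0013]
travel [-0.081 -0.002  1.081] turn -0.0
```

```bash
C="python3 -m crank"
$C '{"travel":[[-0.08,0,0.3],[-0.08,0,0.6],[-0.08,0,0.9],[-0.08,0,1.05],[-0.08,0,1.1]],"turn":[0,0,0,0,0]}'
$C '{"travel":[[0,0,0],[0,0,0.03],[0,0,0.07],[0,0,0.1],[0,0,0.1]],"turn":[0,0,0,0,0]}'
python3 plan.py .5755 -.2928 -.003 .436
```

```text
clock: 31.18
tcp_pos: [0.5729, -0.2909, -0.0012]
orientation: [-0.002, 0.537, 0.843, 0.0]
wrist_force: [-1.0, 0.4, 0.2]
finger_gap: 0.0819
clock: 31.6
tcp_pos: [0.5748, -0.2921, -0.0022]
orientation: [0.0, 0.537, 0.843, 0.0]
wrist_force: [-0.2, 0.9, -0.6]
finger_gap: 0.0817
t 31.6 tcp [ 0.5748 -0.2921 -0.0022] jaw 0.436 gap 0.0817 F [-0.2  0.9 -0.6] q1,q6 [-0.59  0.54] tilt [ 0.0004 -0.0001]
travel [-0.024  0.008  0.02 ] turn 0.0
```

```bash
C="python3 -m crank"
$C '{"travel":[[-0.02,0.01,0.02],[-0.02,0.01,0.02],[-0.02,0.01,0.02]],"turn":[0,0,0]}' 72 45
$C '{"travel":[[0,0,0],[0,0,0],[0,0,0],[0,0,0],[0,0,0]],"turn":[0,0,0,0,0]}' 50
$C '{"travel":[[0,0,0],[0,0,0],[0,0,0]],"turn":[0,0,0]}'
python3 plan.py
$C '{"travel":[[0,0,-0.1],[0,0,-0.3],[0,0,-0.6],[0,0,-1.2],[0,0,-2.0]],"turn":[0,0,0,0,0]}'
python3 plan.py
```

```text
clock: 31.85
tcp_pos: [0.5755, -0.2926, -0.003]
orientation: [0.0, 0.537, 0.843, 0.0]
wrist_force: [-1.0, 0.3, -0.9]
finger_gap: 0.072
clock: 32.27
tcp_pos: [0.5754, -0.2928, -0.0024]
orientation: [0.0, 0.537, 0.843, -0.0]
wrist_force: [-1.9, -0.5, 6.3]
finger_gap: 0.0616
clock: 32.52
tcp_pos: [0.5754, -0.2928, -0.0025]
orientation: [0.0, 0.537, 0.843, -0.0]
wrist_force: [-1.8, 0.3, 5.8]
finger_gap: 0.0615
t 32.52 tcp [ 0.5754 -0.2928 -0.0025] jaw 0.436 gap 0.0615 F [-1.8  0.3  5.8] q1,q6 [-0.59  0.54] tilt [ 0.0003 -0.0005]
clock: 32.93
tcp_pos: [0.5737, -0.2914, 0.0758]
orientation: [-0.003, 0.537, 0.843, 0.0]
wrist_force: [0.7, -0.2, -1.4]
finger_gap: 0.0612
t 32.93 tcp [ 0.5737 -0.2914  0.0758] jaw 0.436 gap 0.0612 F [ 0.7 -0.2 -1.4] q1,q6 [-0.59  0.54] tilt [-0.0041  0.0031]
```

```bash
C="python3 -m crank"
$C '{"travel":[[0,0,-0.8],[0,0,-1.6],[0,0,-2.4],[0,0,-2.9],[0,0,-2.9]],"turn":[0,0,0,0,0]}'>/dev/null
$C '{"travel":[[0.6,0.08,0],[1.3,0.18,0],[2.0,0.28,0],[2.7,0.37,0],[3.4,0.46,0]],"turn":[0,0,0,0,0]}'>/dev/null
$C '{"travel":[[0.7,0.09,0],[1.4,0.19,0],[2.1,0.28,0],[2.8,0.37,0],[3.5,0.46,0]],"turn":[0,0,0,0,0]}'>/dev/null
$C '{"travel":[[0.7,0.09,0],[1.4,0.19,0],[2.1,0.28,0],[2.8,0.37,0],[3.5,0.46,0]],"turn":[0,0,0,0,0]}'>/dev/null
$C '{"travel":[[0.7,0.09,0],[1.4,0.19,0],[2.1,0.28,0],[2.5,0.34,0],[2.7,0.36,0]],"turn":[-0.04,-0.08,-0.12,-0.16,-0.177]}'>/dev/null
$C '{"travel":[[0,0,0],[0,0,0],[0,0,0],[0,0,0],[0,0,0]],"turn":[0,0,0,0,0]}'
python3 plan.py .4163 .2188 .10 .613
```

```text
clock: 35.43
tcp_pos: [0.4175, 0.2109, 0.1929]
orientation: [0.0, 0.462, 0.887, -0.0]
wrist_force: [0.4, 0.7, -1.8]
finger_gap: 0.0609
t 35.43 tcp [0.4175 0.2109 0.1929] jaw 0.611 gap 0.0609 F [ 0.4  0.7 -1.8] q1,q6 [0.3  1.26] tilt [ 0.     -0.0001]
travel [0.18  0.088 2.321] turn -0.002
```

```bash
C="python3 -m crank"
$C '{"travel":[[0.18,0.09,0],[0.18,0.09,0.7],[0.18,0.09,1.5],[0.18,0.09,2.3],[0.18,0.09,2.9]],"turn":[0,0,0,0,0]}'
$C '{"travel":[[0,0,0],[0,0,0.2],[0,0,0.4],[0,0,0.4],[0,0,0.4]],"turn":[0,0,0,0,0]}'
$C '{"travel":[[0,0,0],[0,0,0],[0,0,0]],"turn":[0,0,0]}'
python3 plan.py .4163 .2188 .0275 .613
```

```text
clock: 35.85
tcp_pos: [0.4152, 0.2197, 0.0749]
orientation: [-0.0, 0.461, 0.887, -0.0]
wrist_force: [-0.6, 0.1, -1.5]
finger_gap: 0.0616
clock: 36.27
tcp_pos: [0.4166, 0.22, 0.0617]
orientation: [0.0, 0.461, 0.887, 0.001]
wrist_force: [-0.3, 0.1, -1.5]
finger_gap: 0.0614
clock: 36.52
tcp_pos: [0.4165, 0.22, 0.0617]
orientation: [0.001, 0.461, 0.887, 0.001]
wrist_force: [-0.6, -0.1, -2.2]
finger_gap: 0.0612
t 36.52 tcp [0.4165 0.22   0.0617] jaw 0.613 gap 0.0612 F [-0.6 -0.1 -2.2] q1,q6 [0.32 1.27] tilt [0.0015 0.0006]
travel [-0.02  -0.023  0.854] turn -0.0
```

```bash
C="python3 -m crank"
$C '{"travel":[[-0.02,-0.02,0.1],[-0.02,-0.02,0.2],[-0.02,-0.02,0.3],[-0.02,-0.02,0.4],[-0.02,-0.02,0.45]],"turn":[0,0,0,0,0]}'
$C '{"travel":[[0,0,0.06],[0,0,0.12],[0,0,0.18],[0,0,0.24],[0,0,0.3]],"turn":[0,0,0,0,0]}'
$C '{"travel":[[0,0,0.03],[0,0,0.05],[0,0,0.07],[0,0,0.08],[0,0,0.1]],"turn":[0,0,0,0,0]}'
python3 plan.py .4163 .2188 .0275 .613
```

```text
clock: 36.93
tcp_pos: [0.4152, 0.2185, 0.042]
orientation: [-0.0, 0.461, 0.887, -0.0]
wrist_force: [-0.3, 1.0, -1.8]
finger_gap: 0.0616
clock: 37.35
tcp_pos: [0.4158, 0.2187, 0.0307]
orientation: [0.0, 0.461, 0.888, 0.0]
wrist_force: [-0.1, 1.5, -2.4]
finger_gap: 0.0612
clock: 37.77
tcp_pos: [0.4158, 0.2187, 0.0275]
orientation: [0.0, 0.461, 0.888, 0.0]
wrist_force: [-3.8, -2.1, 13.5]
finger_gap: 0.0613
t 37.77 tcp [0.4158 0.2187 0.0275] jaw 0.613 gap 0.0613 F [-3.8 -2.1 13.5] q1,q6 [0.31 1.27] tilt [0.0003 0.0001]
travel [-0.004  0.012  0.   ] turn 0.0
```

Contact came exactly at plate height. I'll release, retreat and check everything.

```bash
C="python3 -m crank"
$C '{"travel":[[0,0,-0.04],[0,0,-0.04],[0,0,-0.04],[0,0,-0.04],[0,0,-0.04]],"turn":[0,0,0,0,0]}' 78
$C '{"travel":[[0,0,-0.2],[0,0,-0.7],[0,0,-1.5],[0,0,-2.4],[0,0,-3.3]],"turn":[0,0,0,0,0]}' >/dev/null
$C '{"travel":[[0,0,-0.9],[0,0,-1.8],[0,0,-2.4],[0,0,-2.4],[0,0,-2.4]],"turn":[0,0,0,0,0]}' >/dev/null
python3 plan.py .15 .50 .25
```

```text
clock: 38.18
tcp_pos: [0.4158, 0.2187, 0.0285]
orientation: [0.0, 0.461, 0.888, 0.0]
wrist_force: [0.5, 0.3, -0.4]
finger_gap: 0.0779
t 39.02 tcp [0.4167 0.2189 0.2586] jaw 0.613 gap 0.078 F [ 0.1  0.3 -1.3] q1,q6 [0.31 1.27] tilt [0.0041 0.0014]
travel [ 9.583 -1.411  0.197]
```

```bash
C="python3 -m crank"
$C '{"travel":[[0.8,-0.12,0],[1.6,-0.24,0],[2.4,-0.36,0],[3.2,-0.47,0],[4.0,-0.59,0]],"turn":[0,0,0,0,0]}' >/dev/null
$C '{"travel":[[0.8,-0.12,0],[1.6,-0.24,0],[2.4,-0.36,0],[3.2,-0.47,0],[4.0,-0.59,0]],"turn":[0,0,0,0,0]}' >/dev/null
$C '{"travel":[[0.8,-0.12,0],[1.5,-0.22,0],[1.5,-0.22,0],[1.5,-0.22,0],[1.5,-0.22,0]],"turn":[0,0,0,0,0]}'
python3 - <<'E'
from h import *
from workcell import read_camera
S={};T={}
for n in("scene","top"):
    S[n]=read_camera(n)
s,t=S["scene"],S["top"]
a=crop(s,180,110,150,85,2.6,"pics/x.png");b=crop(s,365,270,80,60,4.8,"pics/x.png")
a2=crop(t,295,145,105,125,2.4,"pics/x.png");b2=crop(t,145,215,60,70,5,"pics/x.png")
o=np.zeros((600,790,3),np.uint8)
def put(i,x,y):
    h,w=min(i.shape[0],600-y),min(i.shape[1],790-x);o[y:y+h,x:x+w]=i[:h,:w]
put(a,0,0);put(b,400,0);put(a2,0,300);put(b2,400,300);put(crop(t,155,160,20,30,4.5,"pics/x.png"),300,300);put(crop(t,275,240,25,30,3.8,"pics/x.png"),300,450)
cv2.imwrite("pics/f1.png",o)
# tin / bottle unmoved: change since start
for n in S:
    d=np.abs(S[n]["image"].astype(int)-load(n+"0")["image"].astype(int)).mean(2)
    for k,P in(("tin",(.629,.219,.05)),("bottle",(.36,-.102,.09))):
        u,v=proj(S[n],P)[0].astype(int);print(n,k,u,v,d[v-10:v+10,u-10:u+10].mean().round(2))
E
```

```text
clock: 40.27
tcp_pos: [0.151, 0.4963, 0.2552]
orientation: [0.0, 0.461, 0.888, -0.001]
wrist_force: [0.1, 0.9, -0.4]
finger_gap: 0.0781
scene tin 297 347 2.37
scene bottle 338 163 2.55
top tin 165 175 3.01
top bottle 286 258 3.27
```

View pics/f1.png

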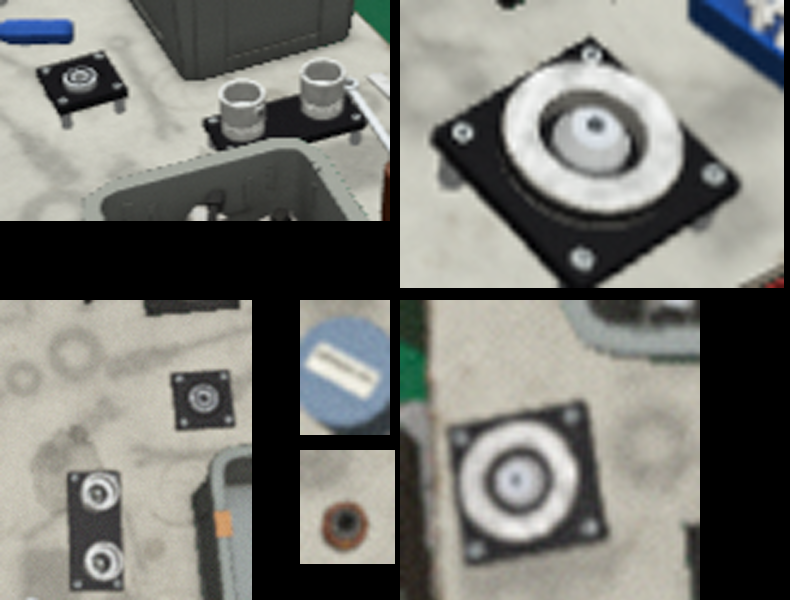

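In the top view the bearing is at (203,399) and its plate centre at about (204,400), so it sits in the pocket. Both collars are upright on the posts at (100,492) and (103,562), and the ring lies flat around the spigot. The tin and bottle show only noise-level change since the start. Handing in.

```bash
python3 -c "
from workcell import *
print(hand_in())"
```

```text
the job is handed in; nothing more can be done
None
```

All four parts are in their holders and the job is handed in at about 40 s on the clock, with no verdict reported. I placed them in the order listed: both collars on the rack posts, then the bearing, then the ring gauge. The ring gauge sat close to a hanging hose, so I dragged it clear by its rim before gripping it.

**Last checks**
- **Collars:** each met the plate at its expected height (TCP 35.6 and 35.1 mm), and the final pictures show both upright on their posts.
- **Ring gauge:** it met the plate at its expected height (TCP 27.5 mm), and the final pictures show it flat around the spigot.
- **Bearing:** it is centred in the pocket to about 1 px. The gripper met resistance about 4 mm above the pocket floor, probably the fingertips on the plate rim, so I released it there. The pictures agree with it being seated (top at about 33 mm), but I have no force reading for that.
- **Tin and bottle:** only noise-level picture change since the start in both cameras.
- **Contact force:** the largest wrist force I saw in the readings was about 19 N.

**Disagreements**
- The two cameras differed by about 4 mm, so I used their average; every contact height and centring fitted that.
- One automatic outline fit, on the ring after the drag, locked onto the wrong edges, and I redid it.

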